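# Latch the scooter's battery deck and drive home its locking pin

## Robot

A 6-joint arm with a two-finger parallel gripper is mounted at the origin on the work surface. World frame = base frame: x ahead of the robot, y to its left, z up, the work surface at z = 0. Lengths are in m, angles in rad, forces in N, time in s.
With the tool pointing down it reaches from about 0.4 to 0.825 m from the base axis. Payload 7 kg.
Tool frame: the origin (TCP) lies at the very end of the fingers, on their centre line; the grasp point (between the pads) lies 19 mm behind it; z points along the fingers, y is the line along which they close (so a half turn about z gives the same grasp; the last joint's range is limited). The gripper opens to 88 mm and grips with 3 to 60 N. Pads are 19 mm wide; open, the fingers measure 130 mm over their backs; the gripper's body (78 mm by 193 mm) begins 47 mm behind the grasp point.
Start: joints at [-1.009, 0.359, 0.012, 0, -1.224, -0.288], TCP at [0.182, -0.65, 0.227] pointing down, gripper open.
Joint ranges: [-3.07, 3.07], [-1.43, 2.12], [-1.02, 1.25], [-3.03, 1.67], [-3.05, -0], [-3.03, 3.03]. Speed limits (rad/s): [2.39, 2.39, 3.01, 3.14, 3.14, 3.14].

## Interface

Orientations are given as [roll, pitch, yaw] about the fixed x, y, z axes, in that order (R = Rz(yaw) Ry(pitch) Rx(roll)).
In Python, from station import arm gives the robot as it stands. The module is installed in compiled form; this text tells all that it offers.
- The arm moves only by the shell command python3 -m crank 'ROWS' [FORCE]. ROWS is JSON, a list of rows, each an object of numbers: "dx", "dy", "dz": the shift along the world's x, y, z in m; "twist": the turn about the world's z in degrees; "grip": the opening, from -1 (shut) to 1 (fully open). A call has exactly 5 rows; each row is the pose to reach, as a shift and turn from the pose commanded when the call began; what a row does not reach only later rows make up. A row lasts 1/12 s, in which the tool goes at most 41.7 mm and 7.16 degrees, less where a joint would pass 70% of its speed; a pose out of reach is approached as far as the arm can. A call with a gripper value outside its range is refused whole. The fingers move at their own pace and stop on an object; FORCE is the grip in N (left out, the last holds). Time passes only in rows, so rows that repeat a pose let the fingers close, or fill a call up. It gives the time, the measured TCP pose, the force, the opening and the grip force at its end, in the units of the state.
- arm.get_state(): the state, without advancing time (a new reading comes with each control period).
- arm.grab_frame(name): name is "scene" or "top" or "wrist"; returns the picture (384x512x3 uint8, red, green, blue); there is no depth.
- arm.get_calibration(name): a dict with "fx", "fy", "cx", "cy" (pixels), "cam_to_world" (4x4, takes a point from camera to world coordinates); the wrist camera has in their place "tool_from_camera" (4x4, takes a point from camera to tool coordinates, whose origin is the TCP and whose axes are the flange's). Camera axes: x right, y down, z forward; pixel columns grow to the right and rows downward; lengths in m; the calibration is good to about 2 mm. A picture is of the moment at which its call begins: read the wrist's pose just before it. get_calibration takes no time and is no camera call.
- arm.job_done(): hands the job in; it is judged then, once.
The state is a dict: "t": time; "q": joint angles; "qd": joint speeds; "joint_efforts": joint torques, N m; "eef_pos": TCP position; "ee_rot": TCP orientation; "force": force on the tool from outside, world axes, zero at the start; "moment": the same for the moment, N m; "width": finger opening in m; "gripper_force": force on a finger pad.
Only numpy, scipy, OpenCV 4.12 (cv2) and the standard library are available. Lean on these libraries where they do the work, as an engineer would, in place of code of your own. Each camera call takes 0.05 s, during which the arm holds its last target. There are 200 camera calls.

## Task

Swing the steel hook on the scooter's battery deck shut by its orange knob, under the blue keeper, until it clicks into its catch and stays there by itself, without forcing it. Then pick up the mallet from its dark red mat and use it, not the gripper, to tap the red-headed locking pin down until the head sits fully home on the keeper. Finally put the mallet back on the mat, let go, and leave the other things where they are.

Things in the scene. Friction and masses are not known exactly. Their poses are not given: they have to be found in the camera images.
- deck: Scooter battery deck: black box with grey cover, 230 (x) by 310 (y) by 80 mm high, fixed; origin at the centre of its underside. Latch parts are on its flat top; offsets below are in its axes. A blue keeper plate, 70 (x) by 44 (y) by 10 mm, overhangs the hook's path, middle at x +15, y +30, top 120 mm above the bench, on an upright 14 by 44 mm at x +43, y +30.
- hook (a joint): Hook's swing about a vertical pivot, rad: 0 = shut (arm along the deck's -y, under the keeper, at a hard stop), growing as its end swings to the deck's -x, to 1.3. Friction holds it when wide open; below 0.4 a spring swings it back unless caught. The catch is a sprung brass ball at deck x +8, y -35: from about 0.18 to 0.09 the knob resists with 5 to 15 N, then it clicks past.
- hook_hinge (a point): Pivot of the hook, at deck x +20, y +90, 98 mm above the bench. The arm is 18 mm wide, 12 mm thick and 132 mm long from here, 92 to 104 mm above the bench.
- hook_knob (a point): Centre of the top face of the orange upright round knob on the hook, 18 mm in diameter, standing from 102 to 158 mm above the bench, 125 mm from the pivot.
- pin (a joint): Depth of the sprung locking pin in m: 0 = up, growing as it is driven down, 0.018 = home (the underside of its head on the keeper, a hard stop). It takes some 10 to 15 N and stays where it is driven. It goes down beside the shut hook and locks it; if the hook is not shut it lands on the hook's arm.
- pin_head (a point): Centre of the top of the pin's red round head, 28 mm in diameter and 6 mm thick, at deck x +1, y +30; 144 mm above the bench when up, 126 mm when home.
- keeper_top (a point): Point on the keeper's top face on the pin's axis, 120 mm above the bench.
- mallet: Mallet, 0.3 to 0.55 kg, standing on a face of its head. Head: black, orange band, 54 mm in diameter, 76 mm between its flat faces, axis upright. Handle: yellow, level, along the mallet's -x from x -25 to x -170, 20 mm wide (y), 24 mm high, its middle 38 mm above the lower face. Origin: centre of the lower face; z up through the head. It balances at about x -13.
- mallet_grip (a point): Point in the middle of the handle 46 mm from the head's axis, just behind the head, a good place to grip.
- mat: Dark red mat, 220 (x) by 140 (y) by 4 mm, fixed to the bench. Its origin is on the underside, under the mallet's starting place; it reaches from x -155 to x +65 and from y -70 to y +70 about the origin.
- bearing: Steel bearing ring, 60 mm across, 14 mm high, on the deck's top near its -y end; leave it there.
- bolt_tub: Small blue open tub, 60 by 50 by 22 mm, on the deck's top near its -y end; leave it there.
- spray_can: Spray can, 60 mm across, 170 mm tall; leave it standing.
- grease_jar: Jar, 68 mm across, 60 mm tall; leave it there.
- driver: Screwdriver on the bench beside the deck; leave it there.
- spanner: Spanner on the bench; leave it there.
- charger: Grey charger brick, 120 by 60 by 36 mm; leave it there.
There are look-alikes about, which are no part of the job. Leave any turquoise look-alike of the mallet alone.

How it is judged:
On the way, in this order (a step that is already met when the one before it is completed fails the run):
1. the hook is shut in its catch (within 0.04 rad) while the pin is still up (value of joint hook below 0.04 rad and value of joint pin below 0.006 m), for 0.2 s.
2. the mallet, in contact with the pin, has driven it at least 10 mm down (value of joint pin above 0.01 m and contact force between mallet and pin above 1 N), for 0.02 s.
At the end, for the whole second after the job is handed in: The hook is within 0.04 rad of shut, the pin is at least 15.5 mm down of 18, and the mallet lies or stands at rest with its head on the red mat (its origin over the mat, its grip point below 60 mm) (value of joint hook below 0.04 rad and value of joint pin above 0.0155 m and x of mallet in the frame of mat between -0.155 and 0.065 m and y of mallet in the frame of mat between -0.07 and 0.07 m and height (world z) of mallet_grip below 0.06 m and linear speed of mallet below 0.02 m/s); the robot touches nothing.
It fails at once if the gripper or arm pushes the pin (over 2 N) (contact force between any of the fingers, the arm and pin above 2 N).
It fails at once if the gripper or arm forces the deck or its hook (over 50 N) (contact force between any of the fingers, the arm and deck above 50 N).
It fails at once if another thing is moved by more than 40 mm (distance of any of bearing, bolt_tub, spray_can, grease_jar, driver, spanner, charger from where it was at the start of the episode above 0.04 m).
It also fails if it takes over 70 s, if anything falls off the work surface, if the arm or the gripper's body presses on something with over 40 N, if the wrist force passes 120 N, or if a joint passes its speed limit or range.

## Working session

There is one attempt and no reset: what is moved stays moved. The work goes in short steps, Python scripts to look and compute and a shell command to move; the robot and the scene stay as the last step left them, time stands still between calls to the robot, and variables do not carry over. Pictures are saved under pics/ and viewed, at most 10 in all, crops included, and the job is handed in when it is done.

```bash
mkdir -p pics
cat > h.py <<'E'
import numpy as np,cv2
from station import arm
def snap(name,fn,crop=None,scale=1):
    im=arm.grab_frame(name); np.save('pics/'+name+'.npy',im)
    o=im
    if crop: o=im[crop[1]:crop[3],crop[0]:crop[2]]
    if scale!=1: o=cv2.resize(o,None,fx=scale,fy=scale,interpolation=cv2.INTER_CUBIC)
    cv2.imwrite('pics/'+fn,cv2.cvtColor(o,cv2.COLOR_RGB2BGR)); return im
def ray(name,u,v,z,T=None):
    c=arm.get_calibration(name)
    T=np.array(c['cam_to_world']) if T is None else T
    d=T[:3,:3]@np.array([(u-c['cx'])/c['fx'],(v-c['cy'])/c['fy'],1]); o=T[:3,3]
    return o+d*(z-o[2])/d[2]
def proj(name,p,T=None):
    c=arm.get_calibration(name)
    T=np.array(c['cam_to_world']) if T is None else T
    q=T[:3,:3].T@(np.array(p)-T[:3,3]); return q[0]/q[2]*c['fx']+c['cx'],q[1]/q[2]*c['fy']+c['cy']
def wristT():
    from scipy.spatial.transform import Rotation as R
    s=arm.get_state(); T=np.eye(4); T[:3,:3]=R.from_euler('xyz',s['ee_rot']).as_matrix(); T[:3,3]=s['eef_pos']
    return T@np.array(arm.get_calibration('wrist')['tool_from_camera'])
E
python3 - <<'E'
from h import *
print(arm.get_state())
a=snap('top','top.png',scale=1.5); snap('scene','scene.png',scale=1.5)
for n in('top','scene'): print(arm.get_calibration(n))
E
```

```text
{'t': 0.0, 'q': array([-1.00891362e+00,  3.59380959e-01,  1.10546643e-02, -3.39144886e-04,
       -1.22409601e+00, -2.88093632e-01]), 'qd': array([-1.17785864e-03,  7.34722502e-05,  6.13576559e-04, -1.36856564e-04,
        8.07422259e-04, -5.55174381e-04]), 'joint_efforts': array([-8.37750595e-04, -5.82717562e+01,  2.93049717e+01,  6.99720427e+00,
        6.77498057e-03, -1.20564591e-04]), 'eef_pos': array([ 0.18234043, -0.64939634,  0.22562668]), 'ee_rot': array([ 3.13994309e+00, -1.56347151e-04, -2.86791895e+00]), 'force': array([ 0.02408797, -0.23991141, -0.63817311]), 'moment': array([-0.01674472,  0.02058226,  0.00075811]), 'gripper_force': 0.0, 'width': 0.08719852771758137}
{'fx': 462.5661000446491, 'fy': 462.5661000446491, 'cx': 252.63689519911478, 'cy': 197.98499260481125, 'cam_to_world': array([[-0.02730279, -0.9964576 ,  0.07954121,  0.32522706],
       [-0.9995811 ,  0.02645073, -0.01174642, -0.00599242],
       [ 0.00960089, -0.0798286 , -0.99676237,  1.62290376],
       [ 0.        ,  0.        ,  0.        ,  1.        ]])}
{'fx': 390.1645103894889, 'fy': 390.1645103894889, 'cx': 250.59871710471342, 'cy': 186.75718210622384, 'cam_to_world': array([[-0.87479419,  0.28338453, -0.3929737 ,  0.8642093 ],
       [ 0.4843012 ,  0.53439078, -0.69273288,  0.73707539],
       [ 0.01369174, -0.79631633, -0.60472542,  0.78203154],
       [ 0.        ,  0.        ,  0.        ,  1.        ]])}
```

View pics/top.png

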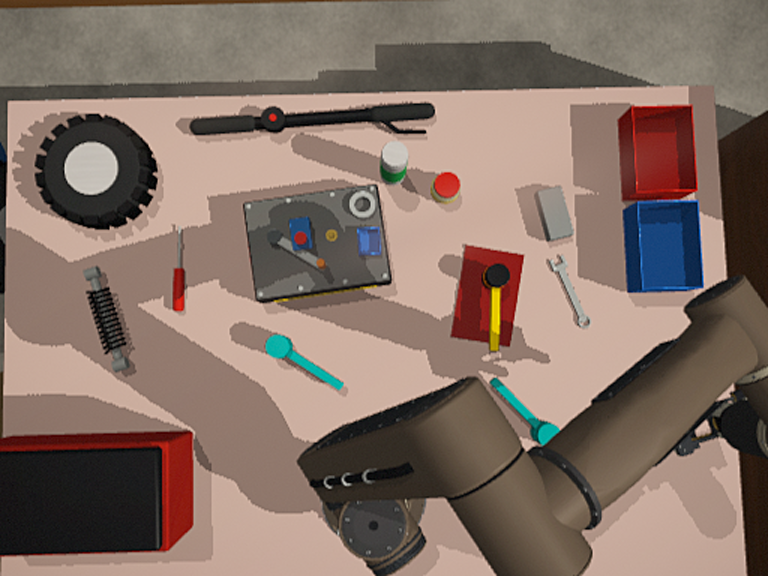

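View pics/scene.png

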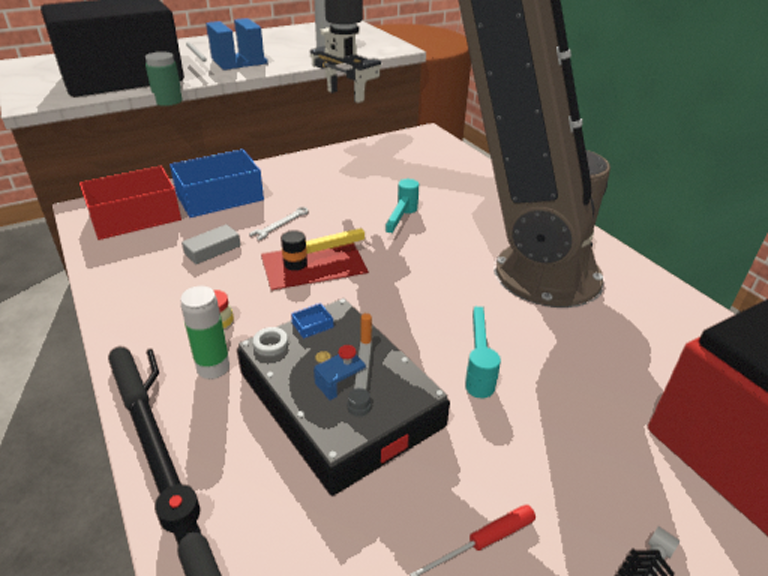

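The top picture (1.5x) shows the deck centre at about (319,243), the orange knob at (321,263), the red pin head at (301,238), the hinge at (275,238) and the bearing and tub at (362,205) and (368,241). The mallet head is at (496,275), with its yellow handle ending at (494,348).

Look-alikes:
- Two turquoise mallets at (278,345) and (545,432), ruled out because the real one is black and yellow on the red mat.
- The jar's red lid at (446,185) and the bar's red dot at (272,118), ruled out as the pin head because they are off the deck.
- The brass catch at (331,235), ruled out as the knob because the knob is orange and stands upright on the arm.

Run:
```python
from h import *
im=np.load('pics/top.npy')
cs=[ray('top',u/1.5,v/1.5,.08)[:2] for u,v in[(245,204),(377,184),(391,285),(258,300)]]
for c in cs: print(c)
c=np.mean(cs,0); ey=(cs[0]-cs[1]+cs[3]-cs[2]); yaw=np.arctan2(-ey[0],ey[1]); print('deck',c,np.degrees(yaw),[np.linalg.norm(cs[i]-cs[i-1]) for i in range(4)])
R=np.array([[np.cos(yaw),-np.sin(yaw)],[np.sin(yaw),np.cos(yaw)]])
hsv=cv2.cvtColor(im,cv2.COLOR_RGB2HSV)
def cen(box,lo,hi):
    x0,y0,x1,y1=[int(b/1.5) for b in box]
    m=cv2.inRange(hsv[y0:y1,x0:x1],lo,hi); M=cv2.moments(m,True); return M['m10']/M['m00']+x0,M['m01']/M['m00']+y0,M['m00']
k=cen((310,252,335,275),(5,150,90),(18,255,255)); p=cen((290,228,312,248),(0,170,90),(5,255,255))
print(k,p)
P=ray('top',*p[:2],.142)[:2];print('pin',P,'expected',c+R@[.001,.03])
K=ray('top',*k[:2],.15)[:2]; H=c+R@[.02,.09]; print('knob',K,'hinge',H,ray('top',275/1.5,238/1.5,.104)[:2],'r',np.linalg.norm(K-H))
d=R.T@(K-H); print('angle',np.arctan2(-d[0],-d[1]),'shut knob',c+R@[.02,-.035])
h=ray('top',497/1.5,275/1.5,.08)[:2]; e=ray('top',494.5/1.5,348/1.5,.054)[:2]
print('mallet',h,e,np.linalg.norm(h-e),np.degrees(np.arctan2(*(h-e)[::-1])))
o=im[120:240,140:380]; cv2.imwrite('pics/crop.png',cv2.resize(o[...,::-1],None,fx=3.3,fy=3.3,interpolation=cv2.INTER_CUBIC))
```

```text
[0.66622449 0.27151796]
[ 0.70455538 -0.02675137]
[ 0.47447382 -0.05181197]
[0.44874796 0.24522152]
deck [0.57350041 0.10954404] 6.141603366836509 [np.float64(0.2190605991887729), np.float64(0.3007222210683949), np.float64(0.2314423419417193), np.float64(0.2981454581133938)]
(213.64285714285714, 175.39285714285714, 28.0) (200.0, 158.5, 44.0)
pin [0.57582942 0.14305017] expected [0.57128509 0.13947884]
knob [0.51868076 0.0995843 ] hinge [0.58375688 0.2011672 ] [0.58311983 0.20200964] r 0.12063991257472093
angle 0.6769446592029612 shut knob [0.59713014 0.07688464]
mallet [ 0.4907071  -0.28989393] [ 0.32792216 -0.2822397 ] 0.16296479265955116 -2.692092399892071
```

View pics/crop.png

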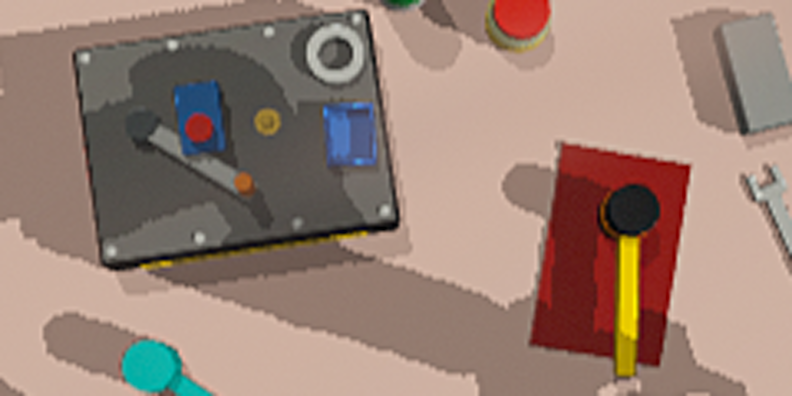

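```bash
for i in 1 2 3 4; do python3 -m crank '[{"dx":0.014,"dy":0.037,"dz":0.001,"twist":3.3,"grip":-1},{"dx":0.028,"dy":0.075,"dz":0.002,"twist":6.6,"grip":-1},{"dx":0.042,"dy":0.112,"dz":0.003,"twist":9.9,"grip":-1},{"dx":0.056,"dy":0.15,"dz":0.004,"twist":13.2,"grip":-1},{"dx":0.07,"dy":0.187,"dz":0.005,"twist":16.5,"grip":-1}]' 15; done
python3 - <<'E'
from h import *
T=wristT(); s=arm.get_state(); print(s['eef_pos'],s['ee_rot'],s['width'])
np.save('pics/T.npy',T); snap('wrist','w1.png',scale=1.5)
print(T, proj('wrist',[.519,.1,.158],T), proj('wrist',[.574,.141,.144],T))
E
```

```text
t: 0.52
eef_pos: [0.2524, -0.4609, 0.231]
ee_rot: [3.141, -0.0, -2.577]
force: [1.2, 0.7, 0.5]
width: 0.0596
gripper_force: 0.0
t: 0.93
eef_pos: [0.3224, -0.274, 0.2365]
ee_rot: [-3.142, 0.0, -2.289]
force: [0.9, -0.3, -0.8]
width: 0.0265
gripper_force: 0.0
t: 1.35
eef_pos: [0.3924, -0.0868, 0.2418]
ee_rot: [-3.141, 0.001, -2.001]
force: [0.5, -0.9, -0.3]
width: 0.0005
gripper_force: 0.0
t: 1.77
eef_pos: [0.4625, 0.1003, 0.2466]
ee_rot: [-3.141, 0.0, -1.712]
force: [0.5, -1.0, 0.3]
width: 0.0002
gripper_force: 0.0
[0.46245616 0.1003326  0.24663021] [-3.14149691e+00  2.84172268e-04 -1.71239182e+00] 0.0001827671007407587
[[-9.89907957e-01  1.37267079e-01  3.52134265e-02  4.53541591e-01]
 [ 1.41709807e-01  9.60166770e-01  2.40827958e-01  3.69286710e-02]
 [-7.53011523e-04  2.43387600e-01 -9.69928817e-01  4.05056293e-01]
 [ 0.00000000e+00  0.00000000e+00  0.00000000e+00  1.00000000e+00]] (np.float64(191.0615419354694), np.float64(205.25655933377698)) (np.float64(143.84199039695164), np.float64(251.87698384199308))
```

View pics/w1.png

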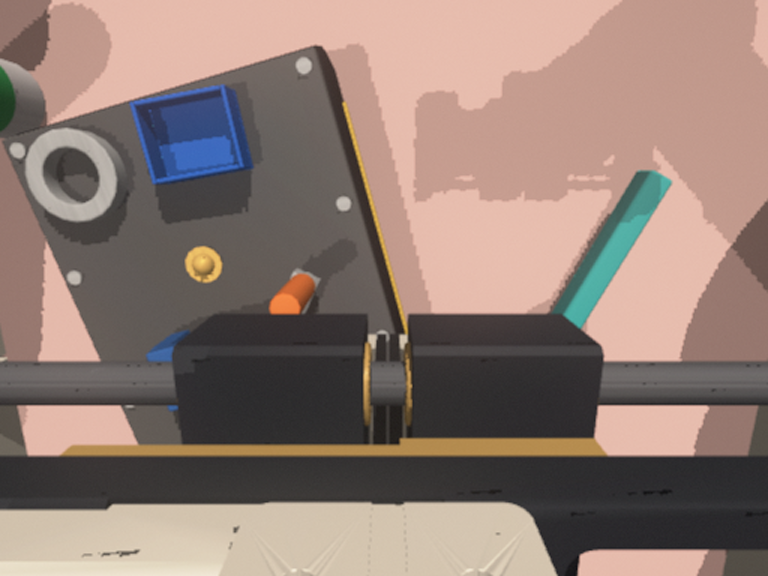

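The knob top is at about (292,300) in the 1.5x wrist picture, 3 px from where I predicted it, so the deck model holds. The closed fingers are behind the knob, on the -x side.

```bash
python3 -m crank '[{"dz":-0.03,"grip":-1},{"dz":-0.06,"grip":-1},{"dz":-0.09,"grip":-1},{"dz":-0.12,"grip":-1},{"dz":-0.12,"grip":-1}]'
python3 -m crank '[{"dx":0.011,"dy":-0.001,"grip":-1},{"dx":0.022,"dy":-0.002,"grip":-1},{"dx":0.033,"dy":-0.006,"grip":-1},{"dx":0.044,"dy":-0.011,"grip":-1},{"dx":0.055,"dy":-0.014,"grip":-1}]'
python3 -m crank '[{"dx":0.005,"dy":-0.001,"grip":-1},{"dx":0.01,"dy":-0.002,"grip":-1},{"dx":0.015,"dy":-0.004,"grip":-1},{"dx":0.02,"dy":-0.005,"grip":-1},{"dx":0.024,"dy":-0.005,"grip":-1}]'
python3 - <<'E'
from h import *
T=wristT(); snap('wrist','w2.png',scale=1.2)
E
```

```text
invalid input at $[0]: expected keys dx, dy, dz, twist, grip
invalid input at $[0]: expected keys dx, dy, dz, twist, grip
invalid input at $[0]: expected keys dx, dy, dz, twist, grip
```

View pics/w2.png

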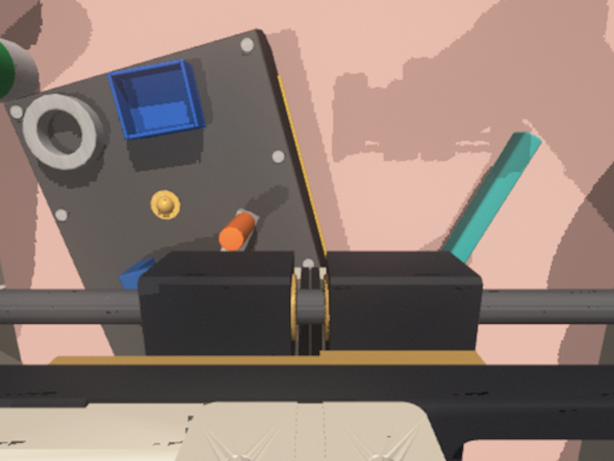

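Nothing moved: every row needs all five keys, so I'm sending the moves again with them. The picture is the same as before, with the knob at (235,237).

```bash
python3 -m crank '[{"dx":0,"dy":0,"dz":-0.03,"twist":0,"grip":-1},{"dx":0,"dy":0,"dz":-0.06,"twist":0,"grip":-1},{"dx":0,"dy":0,"dz":-0.09,"twist":0,"grip":-1},{"dx":0,"dy":0,"dz":-0.12,"twist":0,"grip":-1},{"dx":0,"dy":0,"dz":-0.12,"twist":0,"grip":-1}]'
python3 -m crank '[{"dx":0.011,"dy":-0.001,"dz":0,"twist":0,"grip":-1},{"dx":0.022,"dy":-0.002,"dz":0,"twist":0,"grip":-1},{"dx":0.033,"dy":-0.006,"dz":0,"twist":0,"grip":-1},{"dx":0.044,"dy":-0.011,"dz":0,"twist":0,"grip":-1},{"dx":0.055,"dy":-0.014,"dz":0,"twist":0,"grip":-1}]'
python3 -m crank '[{"dx":0.005,"dy":-0.001,"dz":0,"twist":0,"grip":-1},{"dx":0.01,"dy":-0.002,"dz":0,"twist":0,"grip":-1},{"dx":0.015,"dy":-0.004,"dz":0,"twist":0,"grip":-1},{"dx":0.02,"dy":-0.005,"dz":0,"twist":0,"grip":-1},{"dx":0.024,"dy":-0.005,"dz":0,"twist":0,"grip":-1}]'
python3 - <<'E'
from h import *
T=wristT(); snap('wrist','w3.png',scale=1.2)
E
```

```text
t: 2.28
eef_pos: [0.4588, 0.0962, 0.1214]
ee_rot: [3.134, -0.005, -1.717]
force: [-1.1, -1.8, -0.6]
width: 0.0005
gripper_force: 0.0
t: 2.7
eef_pos: [0.5188, 0.0833, 0.1275]
ee_rot: [-3.141, 0.0, -1.716]
force: [-3.6, -1.3, 0.9]
width: 0.0005
gripper_force: 1.5
t: 3.12
eef_pos: [0.5417, 0.0789, 0.1265]
ee_rot: [3.141, -0.0, -1.716]
force: [-2.5, -1.7, 0.4]
width: 0.0005
gripper_force: 1.2
```

View pics/w3.png

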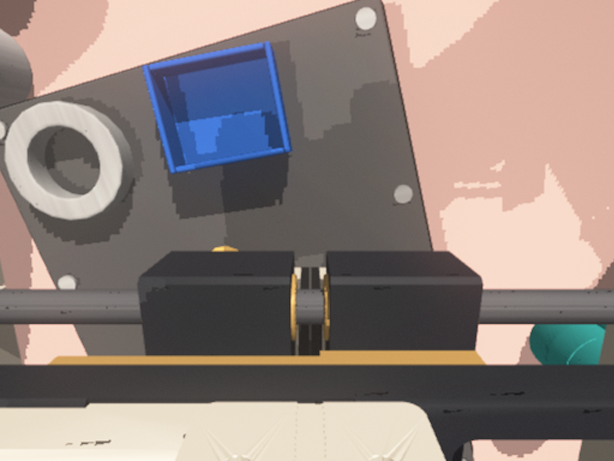

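The knob is hidden behind the gripper, but the 3 N reading says it is in contact. I'll push on through the catch in small steps.

```bash
python3 -m crank '[{"dx":0.002,"dy":0,"dz":0,"twist":0,"grip":-1},{"dx":0.004,"dy":0,"dz":0,"twist":0,"grip":-1},{"dx":0.006,"dy":0,"dz":0,"twist":0,"grip":-1},{"dx":0.008,"dy":0,"dz":0,"twist":0,"grip":-1},{"dx":0.01,"dy":0,"dz":0,"twist":0,"grip":-1}]'
for i in 1 2 3; do python3 -m crank '[{"dx":0.001,"dy":0,"dz":0,"twist":0,"grip":-1},{"dx":0.002,"dy":0,"dz":0,"twist":0,"grip":-1},{"dx":0.003,"dy":0,"dz":0,"twist":0,"grip":-1},{"dx":0.004,"dy":0,"dz":0,"twist":0,"grip":-1},{"dx":0.004,"dy":0,"dz":0,"twist":0,"grip":-1}]';done
```

```text
t: 3.58
eef_pos: [0.5515, 0.0792, 0.1266]
ee_rot: [3.141, -0.0, -1.716]
force: [-3.0, -1.6, -0.2]
width: 0.0005
gripper_force: 1.2
t: 4.0
eef_pos: [0.554, 0.0789, 0.1263]
ee_rot: [3.139, -0.001, -1.716]
force: [-9.9, -0.3, 5.3]
width: 0.0003
gripper_force: 4.8
t: 4.42
eef_pos: [0.5581, 0.0786, 0.1265]
ee_rot: [3.139, -0.001, -1.716]
force: [-5.7, -3.2, 3.0]
width: 0.0007
gripper_force: 3.0
t: 4.83
eef_pos: [0.5628, 0.0786, 0.1265]
ee_rot: [3.14, -0.001, -1.716]
force: [-4.0, -2.2, 0.8]
width: 0.0006
gripper_force: 1.9
```

```bash
for i in 1 2; do python3 -m crank '[{"dx":0.001,"dy":0,"dz":0,"twist":0,"grip":-1},{"dx":0.002,"dy":0,"dz":0,"twist":0,"grip":-1},{"dx":0.003,"dy":0,"dz":0,"twist":0,"grip":-1},{"dx":0.003,"dy":0,"dz":0,"twist":0,"grip":-1},{"dx":0.003,"dy":0,"dz":0,"twist":0,"grip":-1}]';done
```

```text
t: 5.25
eef_pos: [0.5665, 0.0791, 0.1265]
ee_rot: [3.142, 0.0, -1.716]
force: [-3.0, -1.7, 1.0]
width: 0.0001
gripper_force: 1.3
t: 5.67
eef_pos: [0.5701, 0.0794, 0.1267]
ee_rot: [-3.141, 0.001, -1.716]
force: [-1.8, -1.6, 0.3]
width: 0.0003
gripper_force: 0.7
```

```bash
for i in 1 2; do python3 -m crank '[{"dx":0.001,"dy":0,"dz":0,"twist":0,"grip":-1},{"dx":0.002,"dy":0,"dz":0,"twist":0,"grip":-1},{"dx":0.002,"dy":0,"dz":0,"twist":0,"grip":-1},{"dx":0.002,"dy":0,"dz":0,"twist":0,"grip":-1},{"dx":0.002,"dy":0,"dz":0,"twist":0,"grip":-1}]';done
```

```text
t: 6.08
eef_pos: [0.5719, 0.0794, 0.1267]
ee_rot: [-3.141, 0.0, -1.716]
force: [-1.1, -0.1, 0.5]
width: 0.0003
gripper_force: 0.3
t: 6.5
eef_pos: [0.5738, 0.0793, 0.1267]
ee_rot: [-3.141, 0.0, -1.716]
force: [-0.8, 0.2, -0.4]
width: 0.0004
gripper_force: 0.4
```

```bash
for i in 1 2; do python3 -m crank '[{"dx":0.001,"dy":0,"dz":0,"twist":0,"grip":-1},{"dx":0.002,"dy":0,"dz":0,"twist":0,"grip":-1},{"dx":0.002,"dy":0,"dz":0,"twist":0,"grip":-1},{"dx":0.002,"dy":0,"dz":0,"twist":0,"grip":-1},{"dx":0.002,"dy":0,"dz":0,"twist":0,"grip":-1}]';done
python3 - <<'E'
from h import *
snap('scene','s2.png',crop=(150,180,310,330),scale=4)
E
```

```text
t: 6.92
eef_pos: [0.5755, 0.0792, 0.1266]
ee_rot: [-3.142, 0.0, -1.716]
force: [-2.8, 1.6, 0.5]
width: 0.0004
gripper_force: 1.2
t: 7.33
eef_pos: [0.5763, 0.0792, 0.1264]
ee_rot: [3.139, -0.0, -1.716]
force: [-7.3, 3.6, 3.5]
width: 0.0006
gripper_force: 4.2
```

View pics/s2.png

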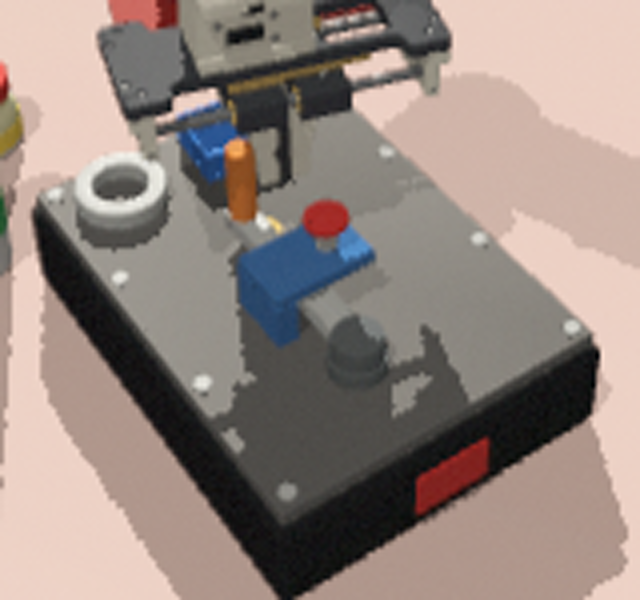

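The hook runs straight under the keeper to the knob at (240,180), the pin is still up at (326,217), and the force rises as at a hard stop, so the hook is shut. Next I back off, rise and go to hover over the mallet.

```bash
python3 -m crank '[{"dx":-0.02,"dy":0,"dz":0,"twist":0,"grip":-1},{"dx":-0.03,"dy":0,"dz":0.02,"twist":0,"grip":-1},{"dx":-0.03,"dy":0,"dz":0.06,"twist":0,"grip":-1},{"dx":-0.03,"dy":0,"dz":0.1,"twist":0,"grip":-1},{"dx":-0.03,"dy":0,"dz":0.12,"twist":0,"grip":-1}]'
for i in 1 2 3; do python3 -m crank '[{"dx":-0.007,"dy":-0.025,"dz":0,"twist":-5.6,"grip":0},{"dx":-0.014,"dy":-0.05,"dz":0,"twist":-11.2,"grip":0},{"dx":-0.021,"dy":-0.074,"dz":0,"twist":-16.8,"grip":0},{"dx":-0.028,"dy":-0.098,"dz":0,"twist":-22.4,"grip":0},{"dx":-0.034,"dy":-0.122,"dz":0,"twist":-28,"grip":0}]'; done
python3 - <<'E'
from h import *
T=wristT(); s=arm.get_state(); print(s['eef_pos'],s['ee_rot'],s['width'])
np.save('pics/T.npy',T); snap('wrist','w4.png',scale=1.5); snap('top','top2.png',crop=(150,100,290,220),scale=4)
E
```

```text
t: 7.8
eef_pos: [0.5496, 0.0792, 0.252]
ee_rot: [-3.135, 0.002, -1.715]
force: [0.5, 1.6, 0.8]
width: 0.0003
gripper_force: 0.0
t: 8.22
eef_pos: [0.5135, -0.0441, 0.2471]
ee_rot: [-3.14, 0.001, -2.209]
force: [1.0, -0.3, 0.9]
width: 0.0283
gripper_force: 0.0
t: 8.63
eef_pos: [0.4794, -0.1663, 0.2471]
ee_rot: [-3.14, 0.001, -2.698]
force: [0.4, 0.1, 0.1]
width: 0.044
gripper_force: 0.0
t: 9.05
eef_pos: [0.4453, -0.2885, 0.247]
ee_rot: [-3.141, 0.001, 3.096]
force: [0.3, -0.2, -0.2]
width: 0.0437
gripper_force: 0.0
[ 0.44525653 -0.28852415  0.24704574] [-3.14074158e+00  1.21825175e-03  3.09626309e+00] 0.043665708329329415
```

View pics/w4.png

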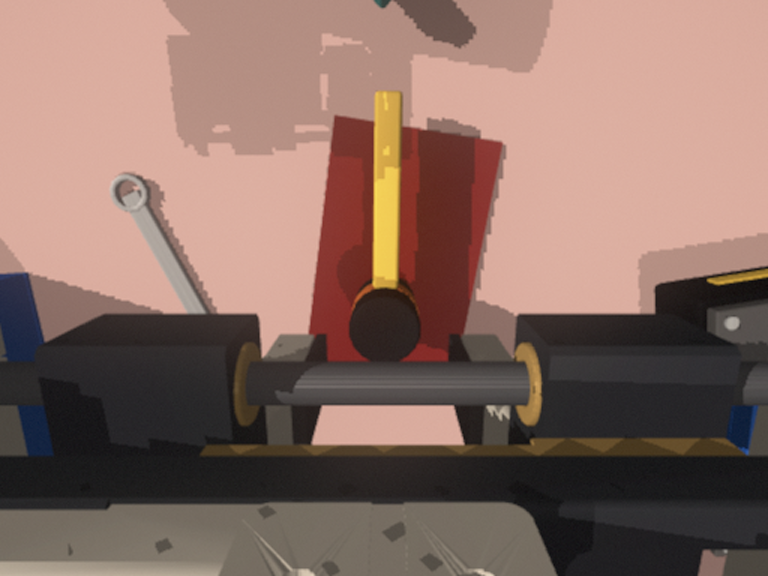

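View pics/top2.png

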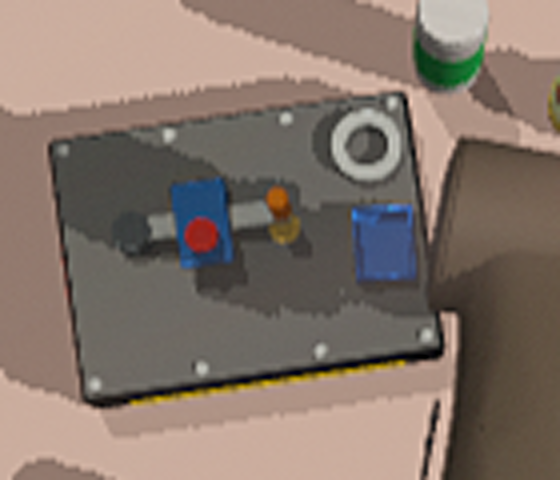

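The top view shows the hook shut by itself, with the knob at (279,200) past the brass catch and the red pin head at (201,235). In the wrist view (1.5x) the mallet's head top is at (385,323) and its handle end at (388,93).

Run:
```python
from h import *
T=np.load('pics/T.npy')
h=ray('wrist',385/1.5,323/1.5,.080,T)[:2]; e=ray('wrist',388/1.5,93/1.5,.054,T)[:2]; d=(h-e)/np.linalg.norm(h-e)
s=arm.get_state(); print(h,e,np.linalg.norm(h-e),np.degrees(np.arctan2(d[1],d[0])),'yaw now',np.degrees(s['ee_rot'][2]))
print('grip',h-.045*d,'shift',h-.045*d-s['eef_pos'][:2],'dz',.024-s['eef_pos'][2])
im=np.load('pics/top.npy')
a=np.load('pics/top.npy'); b=arm.grab_frame('top'); hsv=cv2.cvtColor(b,cv2.COLOR_RGB2HSV)
m=cv2.inRange(hsv[150:168,190:210],(0,170,90),(5,255,255)); M=cv2.moments(m,True); print('pin',ray('top',M['m10']/M['m00']+190,M['m01']/M['m00']+150,.143))
```

```text
[ 0.48681425 -0.29115778] [ 0.32533409 -0.28158137] 0.161763873071347 -3.393891425083207 yaw now 177.31480326226324
grip [ 0.44189317 -0.28849378] shift [-0.00302097  0.00123879] dz -0.22265613037930027
pin [0.57547354 0.14273791 0.143     ]
```

```bash
python3 -m crank '[{"dx":-0.002,"dy":0.001,"dz":-0.04,"twist":-0.7,"grip":0},{"dx":-0.002,"dy":0.001,"dz":-0.08,"twist":-0.7,"grip":0},{"dx":-0.002,"dy":0.001,"dz":-0.12,"twist":-0.7,"grip":0},{"dx":-0.002,"dy":0.001,"dz":-0.15,"twist":-0.7,"grip":0},{"dx":-0.002,"dy":0.001,"dz":-0.17,"twist":-0.7,"grip":0}]'
python3 -m crank '[{"dx":0,"dy":0,"dz":-0.02,"twist":0,"grip":0},{"dx":0,"dy":0,"dz":-0.04,"twist":0,"grip":0},{"dx":0,"dy":0,"dz":-0.052,"twist":0,"grip":0},{"dx":0,"dy":0,"dz":-0.052,"twist":0,"grip":0},{"dx":0,"dy":0,"dz":-0.052,"twist":0,"grip":0}]'
for i in 1 2; do python3 -m crank '[{"dx":0,"dy":0,"dz":0,"twist":0,"grip":-1},{"dx":0,"dy":0,"dz":0,"twist":0,"grip":-1},{"dx":0,"dy":0,"dz":0,"twist":0,"grip":-1},{"dx":0,"dy":0,"dz":0,"twist":0,"grip":-1},{"dx":0,"dy":0,"dz":0,"twist":0,"grip":-1}]' 60; done
```

```text
t: 9.62
eef_pos: [0.4424, -0.2849, 0.0737]
ee_rot: [3.141, -0.003, 3.091]
force: [-0.8, 0.6, 0.2]
width: 0.0438
gripper_force: 0.0
t: 10.03
eef_pos: [0.4437, -0.2855, 0.0244]
ee_rot: [-3.141, -0.001, 3.091]
force: [0.3, -0.3, 0.3]
width: 0.0437
gripper_force: 0.0
t: 10.45
eef_pos: [0.4437, -0.2861, 0.0253]
ee_rot: [-3.141, 0.001, 3.089]
force: [-1.7, 0.2, 3.3]
width: 0.0201
gripper_force: 58.6
t: 10.87
eef_pos: [0.4437, -0.2861, 0.0253]
ee_rot: [-3.141, 0.001, 3.089]
force: [-0.9, 0.0, 6.0]
width: 0.0195
gripper_force: 58.6
```

Gripped at a width of 20 mm. Now lift and carry.

```bash
python3 -m crank '[{"dx":0,"dy":0,"dz":0.02,"twist":0,"grip":-1},{"dx":0,"dy":0,"dz":0.06,"twist":0,"grip":-1},{"dx":0,"dy":0,"dz":0.1,"twist":0,"grip":-1},{"dx":0,"dy":0,"dz":0.14,"twist":0,"grip":-1},{"dx":0,"dy":0,"dz":0.17,"twist":0,"grip":-1}]'
for i in 1 2 3; do python3 -m crank '[{"dx":0.006,"dy":0.028,"dz":0,"twist":0,"grip":-1},{"dx":0.012,"dy":0.058,"dz":0,"twist":0,"grip":-1},{"dx":0.018,"dy":0.086,"dz":0,"twist":0,"grip":-1},{"dx":0.024,"dy":0.115,"dz":0,"twist":0,"grip":-1},{"dx":0.029,"dy":0.144,"dz":0,"twist":0,"grip":-1}]'; done
python3 -m crank '[{"dx":0,"dy":0,"dz":0,"twist":0,"grip":-1},{"dx":0,"dy":0,"dz":0,"twist":0,"grip":-1},{"dx":0,"dy":0,"dz":0,"twist":0,"grip":-1},{"dx":0,"dy":0,"dz":0,"twist":0,"grip":-1},{"dx":0,"dy":0,"dz":0,"twist":0,"grip":-1}]'
python3 - <<'E'
from h import *
snap('scene','s3.png',crop=(150,150,330,330),scale=3.3)
T=wristT(); im=snap('wrist','w5.png')
print(proj('scene',[.5745,.142,.174]),proj('scene',[.5745,.142,.144]))
E
```

```text
t: 11.28
eef_pos: [0.4435, -0.2858, 0.1975]
ee_rot: [-3.141, 0.002, 3.089]
force: [1.3, -0.0, -2.9]
width: 0.0193
gripper_force: 59.1
t: 11.7
eef_pos: [0.4718, -0.1404, 0.194]
ee_rot: [3.141, -0.001, 3.088]
force: [0.4, 0.8, -3.5]
width: 0.0197
gripper_force: 59.4
t: 12.12
eef_pos: [0.5008, 0.0037, 0.1939]
ee_rot: [3.141, -0.001, 3.089]
force: [1.1, 0.5, -4.1]
width: 0.0199
gripper_force: 59.4
t: 12.53
eef_pos: [0.5298, 0.1475, 0.1937]
ee_rot: [-3.141, -0.002, 3.089]
force: [-0.5, -0.6, -3.6]
width: 0.0198
gripper_force: 59.4
t: 12.95
eef_pos: [0.5301, 0.1452, 0.1944]
ee_rot: [-3.141, -0.0, 3.088]
force: [0.1, -0.3, -3.5]
width: 0.0199
gripper_force: 59.6
(np.float64(231.79056938537903), np.float64(223.46288444249913)) (np.float64(231.98900115420673), np.float64(232.95386723156037))
```

View pics/s3.png

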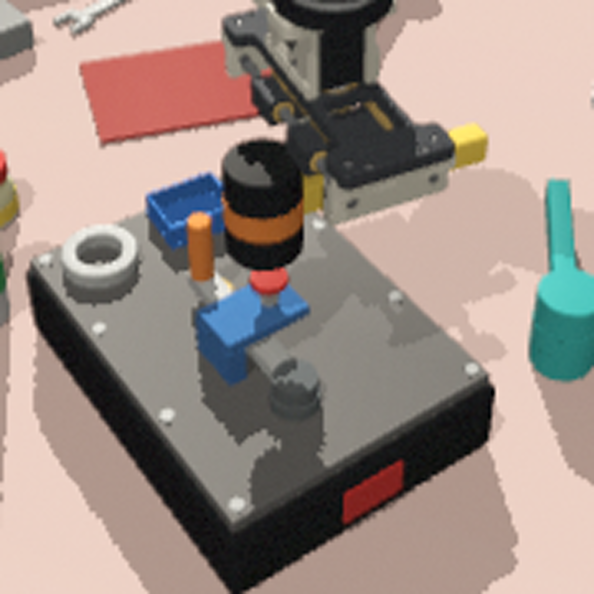

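The mallet head hangs over the pin, with its lower face at about (263,253) and the pin head at (269,281), some 4 mm off. I'll correct that and press down gently.

```bash
python3 -m crank '[{"dx":-0.003,"dy":0.003,"dz":-0.01,"twist":0,"grip":-1},{"dx":-0.003,"dy":0.003,"dz":-0.02,"twist":0,"grip":-1},{"dx":-0.003,"dy":0.003,"dz":-0.023,"twist":0,"grip":-1},{"dx":-0.003,"dy":0.003,"dz":-0.026,"twist":0,"grip":-1},{"dx":-0.003,"dy":0.003,"dz":-0.03,"twist":0,"grip":-1}]'
for i in 1 2; do python3 -m crank '[{"dx":0,"dy":0,"dz":-0.002,"twist":0,"grip":-1},{"dx":0,"dy":0,"dz":-0.004,"twist":0,"grip":-1},{"dx":0,"dy":0,"dz":-0.006,"twist":0,"grip":-1},{"dx":0,"dy":0,"dz":-0.008,"twist":0,"grip":-1},{"dx":0,"dy":0,"dz":-0.008,"twist":0,"grip":-1}]'; done
```

```text
t: 13.47
eef_pos: [0.5275, 0.1491, 0.1641]
ee_rot: [-3.141, -0.0, 3.089]
force: [-7.1, -0.1, 6.0]
width: 0.0193
gripper_force: 59.6
t: 13.88
eef_pos: [0.5276, 0.1491, 0.1571]
ee_rot: [3.142, 0.001, 3.089]
force: [-3.1, -1.1, 2.4]
width: 0.0195
gripper_force: 59.6
t: 14.3
eef_pos: [0.5276, 0.1492, 0.1491]
ee_rot: [3.141, 0.001, 3.089]
force: [-3.4, -0.8, 3.5]
width: 0.0198
gripper_force: 59.6
```

```bash
python3 -m crank '[{"dx":0,"dy":0,"dz":-0.001,"twist":0,"grip":-1},{"dx":0,"dy":0,"dz":-0.002,"twist":0,"grip":-1},{"dx":0,"dy":0,"dz":-0.003,"twist":0,"grip":-1},{"dx":0,"dy":0,"dz":-0.004,"twist":0,"grip":-1},{"dx":0,"dy":0,"dz":-0.004,"twist":0,"grip":-1}]'
python3 - <<'E'
from h import *
snap('scene','s4.png',crop=(150,150,330,330),scale=3.3)
E
```

```text
t: 14.72
eef_pos: [0.5275, 0.1492, 0.1469]
ee_rot: [3.141, 0.001, 3.09]
force: [-11.7, -1.3, 18.8]
width: 0.0195
gripper_force: 59.6
```

View pics/s4.png

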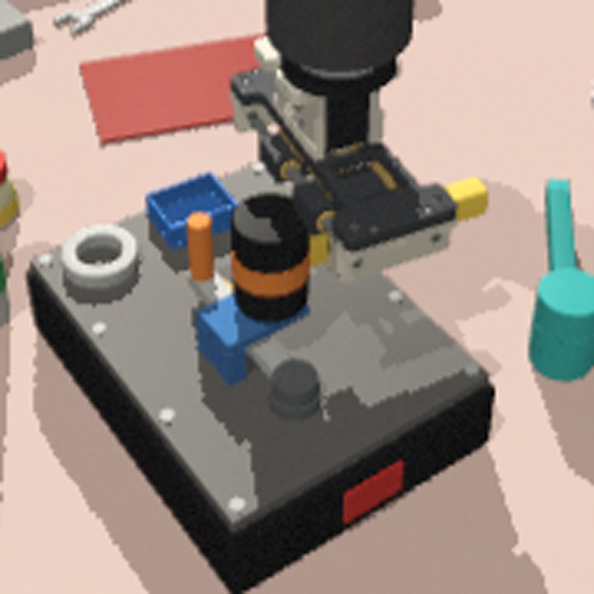

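The mallet head is flat on the pin just above the keeper at (270,300). The force rose sharply at TCP z = 0.147, the height expected for home. I have now viewed 11 pictures, one over the limit of 10, so I'll use only numbers from here on.

```bash
python3 -m crank '[{"dx":0,"dy":0,"dz":-0.001,"twist":0,"grip":-1},{"dx":0,"dy":0,"dz":-0.002,"twist":0,"grip":-1},{"dx":0,"dy":0,"dz":-0.002,"twist":0,"grip":-1},{"dx":0,"dy":0,"dz":-0.002,"twist":0,"grip":-1},{"dx":0,"dy":0,"dz":-0.002,"twist":0,"grip":-1}]'
for i in 1 2; do python3 -m crank '[{"dx":0,"dy":0,"dz":0.01,"twist":0,"grip":-1},{"dx":0,"dy":0,"dz":0.02,"twist":0,"grip":-1},{"dx":0,"dy":0,"dz":0.03,"twist":0,"grip":-1},{"dx":0,"dy":0,"dz":0.035,"twist":0,"grip":-1},{"dx":0,"dy":0,"dz":0.035,"twist":0,"grip":-1}]'; done
python3 - <<'E'
from h import *
im=snap('scene','s5.png'); hsv=cv2.cvtColor(im,cv2.COLOR_RGB2HSV)
def cen(x0,y0,x1,y1,lo,hi):
    M=cv2.moments(cv2.inRange(hsv[y0:y1,x0:x1],lo,hi),True); a=M['m00']; return (a and (M['m10']/a+x0,M['m01']/a+y0)),a
print('red',cen(215,215,250,255,(0,150,80),(4,255,255)),'alt',cen(215,215,250,255,(172,150,80),(180,255,255)))
for z in(.143,.134,.125): print(z,proj('scene',[.5745,.142,z]))
print('band',cen(205,180,250,240,(5,150,60),(18,255,255)))
print('axis mid',proj('scene',[.572,.1445,arm.get_state()['eef_pos'][2]+.017]))
E
```

```text
t: 15.18
eef_pos: [0.5274, 0.149, 0.1463]
ee_rot: [3.141, 0.002, 3.09]
force: [-18.9, -1.8, 29.8]
width: 0.0197
gripper_force: 59.9
t: 15.6
eef_pos: [0.5284, 0.1496, 0.1788]
ee_rot: [3.14, 0.002, 3.089]
force: [-0.4, -0.1, -3.9]
width: 0.0196
gripper_force: 59.9
t: 16.02
eef_pos: [0.5283, 0.1496, 0.2144]
ee_rot: [3.14, 0.002, 3.089]
force: [-0.7, -0.1, -4.2]
width: 0.0198
gripper_force: 59.9
red ((231.4375, 239.8125), 64.0) alt ((227.0, 241.5), 2.0)
0.143 (np.float64(231.99547966202624), np.float64(233.26373397606972))
0.134 (np.float64(232.05340212460936), np.float64(236.03416281780335))
0.125 (np.float64(232.1106417961186), np.float64(238.77193379245736))
band ((223.19571865443424, 216.84097859327215), 327.0)
axis mid (np.float64(232.9215188523879), np.float64(204.83556913513334))
```

```bash
python3 - <<'E'
import cv2
def f(p,s,box):
    im=cv2.imread(p); im=cv2.resize(im,None,fx=1/s,fy=1/s,interpolation=cv2.INTER_AREA) if s!=1 else im
    x0,y0,x1,y1=box; h=cv2.cvtColor(im,cv2.COLOR_BGR2HSV)[y0:y1,x0:x1]; M=cv2.moments(cv2.inRange(h,(0,150,80),(4,255,255)),True); print(p,M['m10']/M['m00']+x0,M['m01']/M['m00']+y0,M['m00'])
f('pics/scene.png',1.5,(215,215,250,255)); f('pics/s5.png',1,(215,215,250,255))
E
for i in 1 2 3; do python3 -m crank '[{"dx":-0.006,"dy":-0.029,"dz":0,"twist":0,"grip":-1},{"dx":-0.012,"dy":-0.058,"dz":0,"twist":0,"grip":-1},{"dx":-0.018,"dy":-0.087,"dz":0,"twist":0,"grip":-1},{"dx":-0.024,"dy":-0.116,"dz":0,"twist":0,"grip":-1},{"dx":-0.028,"dy":-0.145,"dz":0,"twist":0,"grip":-1}]'; done
python3 -m crank '[{"dx":0,"dy":0,"dz":-0.03,"twist":0,"grip":-1},{"dx":0,"dy":0,"dz":-0.06,"twist":0,"grip":-1},{"dx":0,"dy":0,"dz":-0.09,"twist":0,"grip":-1},{"dx":0,"dy":0,"dz":-0.12,"twist":0,"grip":-1},{"dx":0,"dy":0,"dz":-0.15,"twist":0,"grip":-1}]'
python3 -m crank '[{"dx":0,"dy":0,"dz":-0.01,"twist":0,"grip":-1},{"dx":0,"dy":0,"dz":-0.018,"twist":0,"grip":-1},{"dx":0,"dy":0,"dz":-0.025,"twist":0,"grip":-1},{"dx":0,"dy":0,"dz":-0.03,"twist":0,"grip":-1},{"dx":0,"dy":0,"dz":-0.033,"twist":0,"grip":-1}]'
```

```text
pics/scene.png 231.08641975308643 233.8641975308642 81.0
pics/s5.png 231.4375 239.8125 64.0
t: 16.48
eef_pos: [0.4983, 0.0029, 0.2121]
ee_rot: [-3.142, -0.001, 3.089]
force: [-0.4, -0.6, -3.4]
width: 0.0198
gripper_force: 59.9
t: 16.9
eef_pos: [0.4703, -0.1421, 0.2122]
ee_rot: [3.141, -0.001, 3.089]
force: [0.9, -0.1, -4.6]
width: 0.0197
gripper_force: 59.9
t: 17.32
eef_pos: [0.4424, -0.2871, 0.2121]
ee_rot: [3.141, -0.001, 3.089]
force: [1.9, 0.6, -3.1]
width: 0.0197
gripper_force: 59.9
t: 17.73
eef_pos: [0.443, -0.2859, 0.0611]
ee_rot: [3.142, -0.0, 3.089]
force: [0.8, -0.1, -3.7]
width: 0.0199
gripper_force: 59.9
t: 18.15
eef_pos: [0.4443, -0.286, 0.0301]
ee_rot: [-3.141, 0.002, 3.089]
force: [-0.6, -0.7, -3.6]
width: 0.0199
gripper_force: 59.9
```

The pin head dropped 5.95 px, against about 5.5 px expected for 18 mm, so it is home. Now I lower the last few millimetres and let go.

```bash
python3 -m crank '[{"dx":0,"dy":0,"dz":-0.001,"twist":0,"grip":-1},{"dx":0,"dy":0,"dz":-0.002,"twist":0,"grip":-1},{"dx":0,"dy":0,"dz":-0.003,"twist":0,"grip":-1},{"dx":0,"dy":0,"dz":-0.004,"twist":0,"grip":-1},{"dx":0,"dy":0,"dz":-0.004,"twist":0,"grip":-1}]'
for i in 1 2; do python3 -m crank '[{"dx":0,"dy":0,"dz":0,"twist":0,"grip":0},{"dx":0,"dy":0,"dz":0,"twist":0,"grip":0},{"dx":0,"dy":0,"dz":0,"twist":0,"grip":0},{"dx":0,"dy":0,"dz":0,"twist":0,"grip":0},{"dx":0,"dy":0,"dz":0,"twist":0,"grip":0}]' 10; done
for i in 1 2; do python3 -m crank '[{"dx":0,"dy":0,"dz":0.02,"twist":0,"grip":0},{"dx":0,"dy":0,"dz":0.04,"twist":0,"grip":0},{"dx":0,"dy":0,"dz":0.07,"twist":0,"grip":0},{"dx":0,"dy":0,"dz":0.1,"twist":0,"grip":0},{"dx":0,"dy":0,"dz":0.11,"twist":0,"grip":0}]'; done
python3 - <<'E'
from h import *
T=wristT(); im=snap('wrist','w6.png'); s=arm.get_state(); print(s['eef_pos'])
h=cv2.cvtColor(im,cv2.COLOR_RGB2HSV); m=cv2.inRange(h[:215,200:320],(22,150,80),(35,255,255))
v,u=np.nonzero(m); print('handle px',u.mean()+200,v.min(),v.max(),len(u),'end',ray('wrist',u[v==v.min()].mean()+200,v.min(),.054,T))
k=cv2.inRange(h[170:245,200:320],(0,0,0),(180,255,60)); print('pred head',proj('wrist',[.489,-.2906,.08],T),'pred end',proj('wrist',[.3255,-.2815,.054],T))
t=snap('top','t3.png'); h=cv2.cvtColor(t,cv2.COLOR_RGB2HSV); o=cv2.cvtColor(cv2.imread('pics/top2.png'),cv2.COLOR_BGR2HSV)
M=cv2.moments(cv2.inRange(h[140:175,205:230],(5,150,90),(18,255,255)),True); print('knob now',M['m10']/M['m00']+205,M['m01']/M['m00']+140,'was',150+279/4,100+200/4)
E
```

```text
t: 18.57
eef_pos: [0.4436, -0.2859, 0.0258]
ee_rot: [-3.142, 0.001, 3.089]
force: [0.5, 1.0, -4.1]
width: 0.0197
gripper_force: 59.9
t: 18.98
eef_pos: [0.4438, -0.2859, 0.0258]
ee_rot: [-3.141, 0.001, 3.089]
force: [0.3, -0.4, 0.3]
width: 0.0427
gripper_force: 0.0
t: 19.4
eef_pos: [0.4435, -0.2858, 0.0255]
ee_rot: [3.142, 0.0, 3.089]
force: [-0.3, -0.1, -0.5]
width: 0.0437
gripper_force: 0.0
t: 19.82
eef_pos: [0.4454, -0.2867, 0.1399]
ee_rot: [-3.14, 0.005, 3.09]
force: [0.6, -0.2, 0.8]
width: 0.0436
gripper_force: 0.0
t: 20.23
eef_pos: [0.445, -0.2867, 0.25]
ee_rot: [-3.139, 0.005, 3.09]
force: [0.1, -0.5, -0.2]
width: 0.0441
gripper_force: 0.0
[ 0.4453207  -0.28672378  0.25030163]
handle px 258.15942028985506 62 189 1104 end [ 0.32538477 -0.28205072  0.054     ]
pred head (np.float64(256.10189569102766), np.float64(215.98886420553575)) pred end (np.float64(256.52205822728644), np.float64(62.08664536492978))
knob now 219.06896551724137 149.72413793103448 was 219.75 150.0
```

```bash
python3 -c "
from station import arm
print(arm.job_done())"
```

```text
the job is handed in; nothing more can be done
None
```

The job is handed in: the hook is shut in its catch, the mallet drove the pin home by the camera and force readings, and the mallet is back on its mat, released, at about 20 s; I viewed 11 pictures, one over the limit of 10.

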